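Match the low planters with their saucers

ROBOT

A 6-joint arm with a two-finger parallel gripper is mounted at the origin on the work surface. World frame = base frame: x ahead of the robot, y to its left, z up, the work surface at z = 0. Lengths are in m, angles in rad, forces in N, time in s.
With the tool pointing down it reaches from about 0.35 to 0.775 m from the base axis. Payload 7.3 kg.
Tool frame: the origin (TCP) lies at the centre of the arm's flange, where the gripper is bolted on; the fingertips stand 178 mm ahead of it and the grasp point (between the pads) lies 159 mm ahead of it; z points along the fingers, y is the line along which they close (so a half turn about z gives the same grasp; the last joint's range is limited). The gripper opens to 92 mm and grips with 3 to 60 N. Pads are 19 mm wide; open, the fingers measure 130 mm over their backs; the gripper's body (75 mm by 190 mm) begins 47 mm behind the grasp point.
Start: joints at [-1.318, 0.342, 1.524, -0, 1.275, -0.146], TCP at [0.204, -0.484, 0.405] pointing down, gripper open.
Joint ranges: [-2.53, 2.53], [-0.77, 2.02], [0.04, 2.7], [-1, 4.14], [0.28, 2.66], [-3.11, 3.11]. Speed limits (rad/s): [2.57, 2.57, 3.14, 3.14, 3.14, 3.14].

INTERFACE

Orientations are given as [roll, pitch, yaw] about the fixed x, y, z axes, in that order (R = Rz(yaw) Ry(pitch) Rx(roll)).
In Python, from cell import robot, imaging, observe gives the robot as it stands (robot), with the cameras (imaging) and the readings as plain functions.
- The arm moves only by the shell command python3 drive.py FILE [OPENING] [FORCE], which reads ROWS from the file FILE. ROWS is one flat JSON list of numbers that holds 1 to 8 rows one after another, with no inner brackets; each row has 6 numbers: dx, dy, dz in m, then a rotation vector rx, ry, rz in rad; each row shifts and turns the commanded pose from where the row before left it, along the tool's axes as they then stand; what a row does not reach is not made up. A row lasts 1/12 s, in which the tool goes at most 0.0417 m and 0.125 rad, less where a joint would pass 70% of its speed; a pose out of reach is approached as far as the arm can. OPENING is the finger opening in m, set as the command begins (- or left out keeps the last). The fingers move at their own pace and stop on an object; FORCE is the grip in N (left out, the last holds). Time passes only in rows, so rows that do not move let the fingers close. It prints the time, the measured TCP pose, the force, the opening and the grip force at its end. Input that does not fit is refused with a message, and nothing moves.
- observe(): the state, without advancing time (a new reading comes with each control period).
- imaging.read_camera(name): name is "scene" or "top"; returns a dict with "image" (480x640x3 uint8, red, green, blue), "fx", "fy", "cx", "cy" (pixels), "pose" (4x4, takes a point from camera to world coordinates). Camera axes: x right, y down, z forward; pixel columns grow to the right and rows downward; lengths in m; the calibration is good to about 2 mm. A picture is of the moment at which its call begins. There is no depth.
- robot.hand_in(): hands the job in; it is judged then, once.
The state is a dict: "time": time; "qpos": joint angles; "qvel": joint speeds; "joint_efforts": joint torques, N m; "tool_pos": TCP position; "tool_rot": TCP orientation; "contact_force": force on the tool from outside, world axes, zero at the start; "torque": the same for the moment, N m; "opening": finger opening in m; "grip_force": force on a finger pad.
Only numpy, scipy, OpenCV 4.12 (cv2) and the standard library are available. Lean on these libraries where they do the work, as an engineer would, in place of code of your own. Each camera call takes 0.05 s, during which the arm holds its last target. There are 200 camera calls.

TASK

Pick out the four low succulent planters and stand each one upright in the middle of the loose saucer made for it: the big round one in the big round saucer, the small round one in the small round saucer, the square one in the square saucer and the oblong one in the oblong saucer, with the square and the oblong planter turned in line with their saucers. It is stoneware, so set the planters down rather than drop them, and never tip them over. Leave the saucers where they lie and do not disturb the two tall cup-shaped pots.

Things in the scene. Friction and masses are not known exactly. Their poses are not given: they have to be found in the camera images.
- pot_round_big: The big low round planter: pot-bellied with a rolled rim, 68 mm across at the belly (25 mm up) and again at the rim, 60 mm high, 52 mm across the foot, 0.2 kg. Yellow-glazed stoneware with a brown rim, hollow, open at the top, empty, 5 mm walls. Origin: centre of its underside; z is up out of its mouth.
- pot_round_small: The small low round planter, same shape as the big one: 46 mm across at the belly (18 mm up) and at the rim, 44 mm high, 35 mm across the foot, 0.1 kg. Yellow-glazed stoneware with a brown rim, hollow, open at the top, empty, 5 mm walls. Origin: centre of its underside; z is up out of its mouth.
- pot_square: The square planter: 58 x 58 mm with straight upright walls, 50 mm high, on a recessed foot 52 x 52 mm and 8 mm high, 0.2 kg. Its x and y axes are square to its sides. Yellow-glazed stoneware with a brown rim, hollow, open at the top, empty, 5 mm walls. Origin: centre of its underside; z is up out of its mouth.
- pot_oblong: The oblong planter: 98 mm long (its x axis) by 56 mm wide (its y axis), straight upright walls, 46 mm high, on a recessed foot 90 x 48 mm and 8 mm high, 0.26 kg. Yellow-glazed stoneware with a brown rim, hollow, open at the top, empty, 5 mm walls. Origin: centre of its underside; z is up out of its mouth.
- saucer_round_big: The big round saucer: 88 mm across the rim, flat floor about 76 mm across inside, 0.15 kg. Brown stoneware, loose on the table, 12 mm high, its floor 5 mm thick (the inner floor lies 5 mm above its origin). Origin: centre of its underside; z up.
- saucer_round_small: The small round saucer: 64 mm across the rim, flat floor about 52 mm across inside, 0.08 kg. Brown stoneware, loose on the table, 12 mm high, its floor 5 mm thick (the inner floor lies 5 mm above its origin). Origin: centre of its underside; z up.
- saucer_square: The square saucer: 84 x 84 mm outside, 74 x 74 mm inside, 0.15 kg; its x and y axes are square to its sides. Brown stoneware, loose on the table, 12 mm high, its floor 5 mm thick (the inner floor lies 5 mm above its origin). Origin: centre of its underside; z up.
- saucer_oblong: The oblong saucer: 122 mm long (its x axis) by 80 mm wide (its y axis) outside, 112 x 70 mm inside, 0.18 kg. Brown stoneware, loose on the table, 12 mm high, its floor 5 mm thick (the inner floor lies 5 mm above its origin). Origin: centre of its underside; z up.
- tall_pot_a: The taller of two tall cup-shaped pots, to be left alone: 90 mm high, tapering from 58 mm across the rim to 48 mm at the foot, 0.2 kg, straight-sided, same yellow glaze and brown rim as the planters. Origin: centre of its underside; z up.
- tall_pot_b: The smaller of two tall cup-shaped pots, to be left alone: 76 mm high, tapering from 50 mm across the rim to 40 mm at the foot, 0.15 kg, straight-sided, same yellow glaze and brown rim as the planters. Origin: centre of its underside; z up.

How it is judged:
By the outcome, as a careful person would: the job done as asked, in the order asked, and still so for the second after the job is handed in, with the robot touching nothing.
It also fails if it takes over 112 s, if anything falls off the work surface, if the arm or the gripper's body presses on something with over 40 N, if the wrist force passes 120 N, or if a joint passes its speed limit or range.

## Working session

There is one attempt and no reset: what is moved stays moved. The work goes in short steps, Python scripts to look and compute and a shell command to move; the robot and the scene stay as the last step left them, time stands still between calls to the robot, and variables do not carry over. Pictures are saved under pics/ and viewed, at most 14 in all, crops included, and the job is handed in when it is done.

```bash
ls; mkdir -p pics; python3 - <<'E'
from cell import robot, imaging, observe
import cv2
for n in("scene","top"):
    c=imaging.read_camera(n); cv2.imwrite(f"pics/{n}0.png",c["image"][:,:,::-1]); print(n,c["fx"],c["cx"],c["cy"],c["pose"])
print(observe())
E
```

```text
cell.py
drive.py
pics
scene 509.8052377600295 324.57831076626564 237.13567738074795 [[-0.82733951  0.36706217 -0.42517607  1.03707738]
 [ 0.56137422  0.56619791 -0.60355523  0.78795612]
 [ 0.01919151 -0.73802797 -0.67449715  0.89091389]
 [ 0.          0.          0.          1.        ]]
top 449.95762857845807 322.872999306147 235.86029881896675 [[ 0.02304986 -0.99318303  0.1142636   0.40221546]
 [-0.9995957  -0.02479886 -0.01390884  0.00999707]
 [ 0.01664763 -0.1138968  -0.9933531   0.93837138]
 [ 0.          0.          0.          1.        ]]
{'time': 0.1, 'qpos': array([-1.31802121e+00,  3.42659992e-01,  1.52489871e+00,  2.38805919e-05,
        1.27538057e+00, -1.46028826e-01]), 'qvel': array([ 0.00084741, -0.00176677, -0.00158669,  0.00036641, -0.00068537,
       -0.00193188]), 'joint_efforts': array([ 2.27776887e-03, -4.32004702e+01, -2.44694102e+01,  7.19294348e-02,
        5.25986427e-02, -5.34406422e-05]), 'tool_pos': array([ 0.20384811, -0.48369048,  0.40411864]), 'tool_rot': array([-3.14026369e+00, -2.18539960e-04,  3.98796833e-01]), 'contact_force': array([ 0.0499914 ,  0.15789296, -0.84391428]), 'torque': array([-0.00106856, -0.03589816,  0.02877056]), 'grip_force': 0.0, 'opening': 0.09222090114142503}
```

View pics/top0.png

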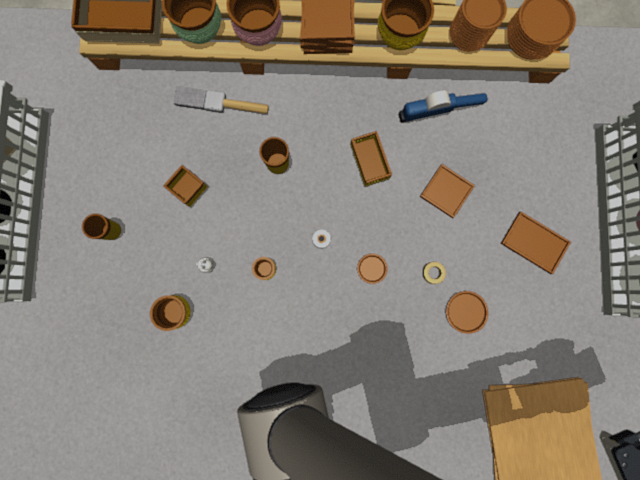

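View pics/scene0.png

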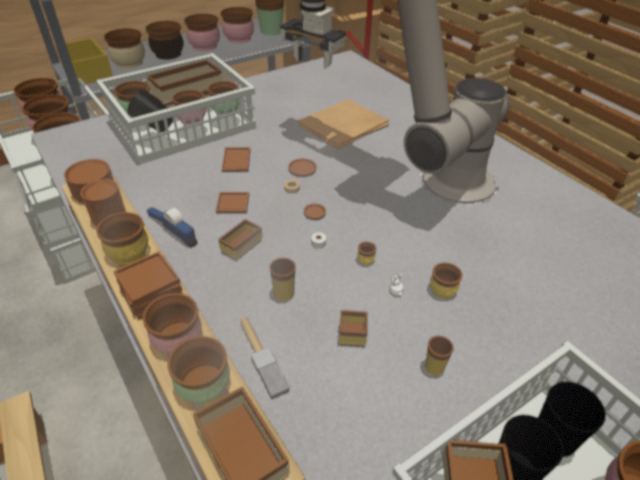

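The top view shows the low planters at: big round (170,312), small round (264,268), square (185,185), oblong (371,158). The saucers are at: big round (467,312), small round (372,268), square (447,190), oblong (536,242). The tall pots are at (275,153) and (97,227). The scene view agrees.

```bash
cat > h.py <<'E'
import numpy as np, cv2
from cell import robot, imaging, observe
def ray(c,uv,z):
    uv=np.atleast_2d(uv).astype(float)
    d=np.c_[(uv[:,0]-c["cx"])/c["fx"],(uv[:,1]-c["cy"])/c["fy"],np.ones(len(uv))]@c["pose"][:3,:3].T
    o=c["pose"][:3,3]; return (o+d*((z-o[2])/d[:,2])[:,None])[:,:2]
def proj(c,p):
    q=c["pose"][:3,:3].T@(np.array(p)-c["pose"][:3,3]); return np.array([c["fx"]*q[0]/q[2]+c["cx"],c["fy"]*q[1]/q[2]+c["cy"]])
def contours(im,hi,smin=90):
    h=cv2.cvtColor(im,cv2.COLOR_RGB2HSV)
    m=cv2.inRange(h,(0,smin,35),(hi,255,255))
    return m,[k for k in cv2.findContours(m,cv2.RETR_EXTERNAL,cv2.CHAIN_APPROX_NONE)[0] if cv2.contourArea(k)>60]
def fit(c,k,z):
    w=ray(c,k[:,0],z)*1000
    (x,y),(a,b),t=cv2.minAreaRect(w.astype(np.float32))
    M=cv2.moments(w.astype(np.float32).reshape(-1,1,2)); 
    return np.round([x,y,M['m10']/M['m00'],M['m01']/M['m00'],a,b,t],1)
E
python3 - <<'E'
from h import *
c=imaging.read_camera("top"); im=c["image"]; hs=cv2.cvtColor(im,cv2.COLOR_RGB2HSV)
for p in [(170,312),(187,318),(152,300),(264,268),(264,276),(185,185),(192,203),(371,158),(357,150),(378,183),(447,190),(467,312),(484,312)]: print(p,hs[p[1],p[0]],end=' ')
print()
T=dict(pot_big=((170,312),.060),pot_small=((264,268),.044),sq=((185,185),.05),ob=((371,158),.046),S_big=((467,312),.012),S_small=((372,268),.012),S_sq=((447,190),.012),S_ob=((536,242),.012),ta=((275,153),.09),tb=((97,227),.076))
for hi in(12,14,17,30):
  m,K=contours(im,hi)
  cv2.imwrite(f"pics/m{hi}.png",m)
  for n,(p,z) in T.items():
    for k in K:
      if cv2.pointPolygonTest(k,p,True)>-6: print(hi,n,fit(c,k,z))
E
```

```text
(170, 312) [ 15 154 151] (187, 318) [ 25 216 104] (152, 300) [ 15   3 153] (264, 268) [ 15 134 166] (264, 276) [ 12 147  97] (185, 185) [ 15 164 143] (192, 203) [ 23 201  81] (371, 158) [ 15 161 149] (357, 150) [ 15 158 150] (378, 183) [ 15   4 135] (447, 190) [ 14 155 158] (467, 312) [ 14 150 160] (484, 312) [ 14 162 118] 
14 pot_big [347.2 292.9 348.8 292.4  64.8  64.8   3.3]
14 pot_small [439.1 115.6 440.1 119.4  37.6  41.6   1.4]
14 sq [601.6 279.3 601.9 279.8  60.2  57.1  52.3]
14 S_big [ 359.9 -300.1  360.  -300.6   84.3   85.    88.9]
14 S_small [ 443.8 -104.7  444.3 -105.5   59.6   60.     1.3]
14 S_sq [ 611.5 -262.4  611.4 -262.2   82.9   84.9   57.1]
14 S_ob [ 506.5 -447.   506.5 -447.   122.6   80.9   59.1]
14 ta [662.2  96.6 662.1  96.6  57.9  55.7  20.5]
14 tb [509.6 434.6 509.8 435.5  46.5  51.3   1.4]
17 pot_big [347.9 292.  347.8 292.2  66.1  66.7   3.8]
17 pot_small [438.1 114.6 438.3 114.6  43.5  43.6   1.4]
17 sq [601.5 279.2 601.5 279.3  60.4  57.1  52.3]
17 ob [669.9 -96.9 669.9 -96.8  98.   57.1  19.5]
17 S_big [ 359.9 -300.1  360.  -300.6   84.3   85.    88.9]
17 S_small [ 443.8 -104.7  444.3 -105.4   59.6   60.     1.3]
17 S_sq [ 611.5 -262.4  611.4 -262.2   82.9   84.9   57.1]
17 S_ob [ 506.5 -447.   506.5 -447.   122.6   80.9   59.1]
17 ta [661.9  97.5 661.8  96.5  57.8  56.1   1.6]
17 tb [509.6 434.3 509.6 434.8  46.5  52.    1.5]
30 pot_big [348.3 287.2 348.6 287.7  66.1  76.2   3.8]
30 pot_small [438.2 113.6 437.9 113.3  43.5  45.6   1.4]
30 sq [598.6 275.4 598.7 275.6  69.9  57.1  52.3]
30 ob [667.1 -95.7 667.1 -95.9 102.5  61.1  19.5]
30 S_big [ 359.9 -300.1  360.  -300.6   84.3   85.    88.9]
30 S_small [ 443.8 -104.7  444.3 -105.4   59.6   60.     1.3]
30 S_sq [ 611.5 -262.4  611.4 -262.2   82.9   84.9   57.1]
30 S_ob [ 506.5 -447.   506.5 -447.   122.6   80.9   59.1]
30 ta [655.   97.3 656.2  94.6  71.6  56.1   1.8]
30 tb [509.  423.3 507.2 425.   74.3  47.1  87. ]
```

```bash
cat >> h.py <<'E'
def ang(c,k,z):   # side direction mod 90 from edge points near each side of the rectangle
    w=(ray(c,k[:,0],z)*1000).astype(np.float32); (x,y),(a,b),t=cv2.minAreaRect(w); r=np.radians(t)
    u=(w-[x,y])@np.array([[np.cos(r),-np.sin(r)],[np.sin(r),np.cos(r)]]); out=[]
    for i,(h,o) in enumerate(((a/2,b/2),(b/2,a/2))):
        for s in(-1,1):
            e=u[(u[:,i]*s>h-4.5)&(abs(u[:,1-i])<o-8)]
            v=np.polyfit(e[:,1-i],e[:,i],1)[0]; out.append(t+np.degrees(np.arctan(v))*(1 if i else -1))
    return np.round(out,1)
E
python3 - <<'E'
from h import *
P=dict(pot_big=(.348,.292,.060),pot_small=(.438,.115,.044),sq=(.6015,.279,.05),ob=(.67,-.097,.046),S_big=(.360,-.3003,.012),S_small=(.444,-.105,.012),S_sq=(.6115,-.262,.012),S_ob=(.5065,-.447,.012))
for cam in("top","scene"):
  c=imaging.read_camera(cam); m,K=contours(c["image"],17)
  for n,p in P.items():
    q=proj(c,p)
    for k in K:
      if cv2.pointPolygonTest(k,tuple(map(float,q)),True)>-3: print(cam,n,fit(c,k,p[2]),ang(c,k,p[2]) if n[-1] in"qb" else "")
E
```

```text
top pot_big [348.  292.  347.8 292.3  66.2  66.7   3.8] 
top pot_small [438.1 114.6 438.3 114.7  42.7  44.   28.2] 
top sq [601.6 279.1 601.6 279.3  60.8  57.1  51.8] [51.2 51.3 53.1 51.7]
top ob [669.7 -97.  669.9 -96.9  98.5  57.   19.5] [17.9 19.4 19.3 19.4]
top S_big [ 359.9 -300.1  360.  -300.6   84.3   85.    88.9] 
top S_small [ 443.8 -104.7  444.2 -105.5   59.6   60.     1.3] 
top S_sq [ 611.3 -262.3  611.4 -262.2   83.2   85.2   57.3] [57.2 57.1 57.3 57.5]
top S_ob [ 506.4 -447.1  506.4 -447.   123.1   80.9   59.1] [59.6 59.3 59.2 59.2]
scene pot_big [352.8 296.6 352.2 296.5  71.8  62.3  32.1] 
scene pot_small [442.1 120.  442.1 119.7  42.9  36.3  53. ] 
scene sq [604.1 283.7 603.6 283.9  57.5  53.5  52.4] [53.3 54.3 50.8 52.4]
scene ob [686.8 -89.8 688.5 -79.9  74.6  50.5  23.1] [11.7 25.1 21.5 23.4]
scene S_big [ 364.3 -295.9  363.7 -295.7   75.6   73.    86.6] 
scene S_small [ 445.6 -102.2  446.4 -100.9   55.4   51.7   57.1] 
scene S_sq [ 615.1 -255.7  615.2 -255.8   79.4   79.6   57.3] [57.3 57.2 57.5 57.9]
scene S_ob [ 510.8 -439.6  511.  -439.2  121.1   75.6   58.8] [57.6 57.4 59.6 59.3]
```

```bash
echo '[0, 0, 0.02, 0, 0, 0.1, 0, 0, 0.02, 0, 0, 0.1, 0, 0, 0.02, 0, 0, 0.1, 0, 0, 0.02, 0, 0, 0.1]' > next.json && python3 drive.py next.json 0.092 20
echo '[0.025, -0.028, 0, 0, 0, 0, 0.025, -0.028, 0, 0, 0, 0, 0.025, -0.028, 0, 0, 0, 0, 0.025, -0.028, 0, 0, 0, 0, 0.025, -0.028, 0, 0, 0, 0, 0.025, -0.028, 0, 0, 0, 0, 0.025, -0.028, 0, 0, 0, 0, 0.025, -0.028, 0, 0, 0, 0]' > next.json && python3 drive.py next.json
echo '[0.02, -0.03, 0, 0, 0, 0, 0.02, -0.03, 0, 0, 0, 0, 0, -0.038, 0, 0, 0, 0, 0, -0.038, 0, 0, 0, 0, 0, -0.038, 0, 0, 0, 0, 0, -0.038, 0, 0, 0, 0, 0, -0.038, 0, 0, 0, 0, 0, -0.038, 0, 0, 0, 0]' > next.json && python3 drive.py next.json
```

```text
time: 0.58
tool_pos: [0.2039, -0.4837, 0.3239]
tool_rot: [3.141, -0.0, -0.006]
contact_force: [-0.6, 0.3, -0.2]
opening: 0.0919
grip_force: 0.0
time: 1.25
tool_pos: [0.4051, -0.2585, 0.3248]
tool_rot: [3.141, -0.0, -0.001]
contact_force: [0.3, 0.1, -1.2]
opening: 0.092
grip_force: 0.0
time: 1.92
tool_pos: [0.4441, 0.0297, 0.3248]
tool_rot: [3.141, -0.0, -0.001]
contact_force: [0.7, 0.3, -0.6]
opening: 0.0919
grip_force: 0.0
```

```bash
echo '[-0.012, -0.033, 0, 0, 0, 0, -0.012, -0.033, 0, 0, 0, 0, -0.012, -0.033, 0, 0, 0, 0, -0.012, -0.033, 0, 0, 0, 0, -0.012, -0.033, 0, 0, 0, 0, -0.012, -0.033, 0, 0, 0, 0, -0.012, -0.033, 0, 0, 0, 0, -0.012, -0.031, 0, 0, 0, 0]' > next.json && python3 drive.py next.json
echo '[0, 0, 0.02, 0, 0, 0, 0, 0, 0.02, 0, 0, 0, 0, 0, 0, 0, 0, 0]' > next.json && python3 drive.py next.json
```

```text
time: 2.58
tool_pos: [0.3479, 0.2917, 0.3248]
tool_rot: [-3.141, -0.0, -0.001]
contact_force: [1.5, -0.2, -0.0]
opening: 0.0918
grip_force: 0.0
time: 2.83
tool_pos: [0.3474, 0.2901, 0.2819]
tool_rot: [3.139, 0.005, 0.0]
contact_force: [-0.3, -1.2, -0.6]
opening: 0.0919
grip_force: 0.0
```

```bash
python3 - <<'E'
from h import *
for n in("top","scene"):
    c=imaging.read_camera(n); im=c["image"]; u,v=map(int,proj(c,(.348,.292,.06)))
    a=im[max(v-90,0):v+90,max(u-110,0):u+110]; cv2.imwrite(f"pics/g1{n}.png",cv2.resize(a[:,:,::-1],None,fx=3,fy=3)); print(u,v,proj(c,(.348,.292,.10)))
E
```

```text
167 312 [160.37954738 313.71195172]
446 272 [449.79203255 259.76566173]
```

View pics/g1scene.png

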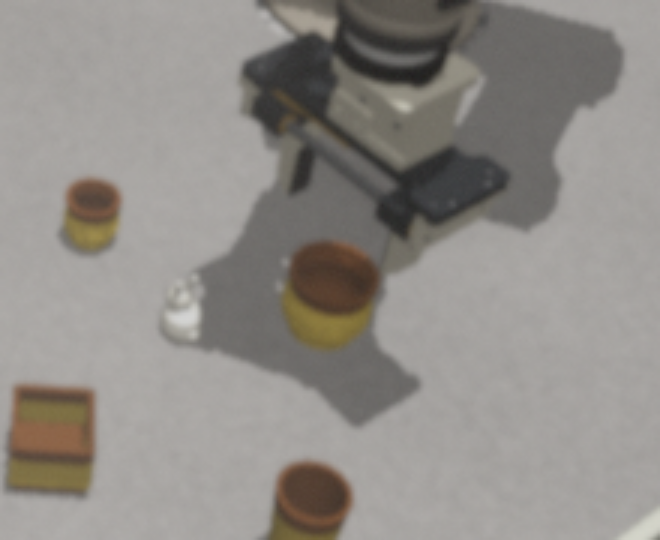

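The scene crop shows the open fingers at about (297,190) and (400,268). Their midpoint matches the predicted spot above the big pot (centre about 330,275). I'll descend and grip.

```bash
echo '[0, 0, 0.02, 0, 0, 0, 0, 0, 0.02, 0, 0, 0, 0, 0, 0.02, 0, 0, 0, 0, 0, 0.015, 0, 0, 0, 0, 0, 0.01, 0, 0, 0, 0, 0, 0, 0, 0, 0]' > next.json && python3 drive.py next.json
echo '[0, 0, 0, 0, 0, 0, 0, 0, 0, 0, 0, 0, 0, 0, 0, 0, 0, 0, 0, 0, 0, 0, 0, 0, 0, 0, 0, 0, 0, 0, 0, 0, 0, 0, 0, 0, 0, 0, 0, 0, 0, 0, 0, 0, 0, 0, 0, 0]' > next.json && python3 drive.py next.json 0.05 20
```

```text
time: 3.43
tool_pos: [0.3492, 0.2895, 0.1991]
tool_rot: [3.141, 0.001, -0.003]
contact_force: [0.0, 0.2, 0.1]
opening: 0.0918
grip_force: 0.0
time: 4.1
tool_pos: [0.3492, 0.2903, 0.2006]
tool_rot: [-3.14, -0.002, -0.001]
contact_force: [0.2, 0.4, 6.6]
opening: 0.0656
grip_force: 19.9
```

```bash
echo '[0, 0, -0.005, 0, 0, 0, 0, 0, -0.015, 0, 0, 0, 0, 0, -0.025, 0, 0, 0, 0, 0, -0.03, 0, 0, 0, 0, 0, -0.03, 0, 0, 0, 0, 0, -0.02, 0, 0, 0, 0, 0, 0, 0, 0, 0]' > next.json && python3 drive.py next.json
python3 - <<'E'
from h import *
c=imaging.read_camera("scene"); im=c["image"]; u,v=map(int,proj(c,(.348,.292,.15)))
a=im[max(v-80,0):v+80,u-100:u+100]; cv2.imwrite("pics/g2.png",cv2.resize(a[:,:,::-1],None,fx=3,fy=3)); print(observe()["contact_force"])
E
```

```text
time: 4.68
tool_pos: [0.3494, 0.2904, 0.3286]
tool_rot: [-3.138, -0.006, -0.001]
contact_force: [-0.2, 0.9, -1.6]
opening: 0.0654
grip_force: 19.9
[-1.4927421   0.54138709 -2.69497577]
```

View pics/g2.png

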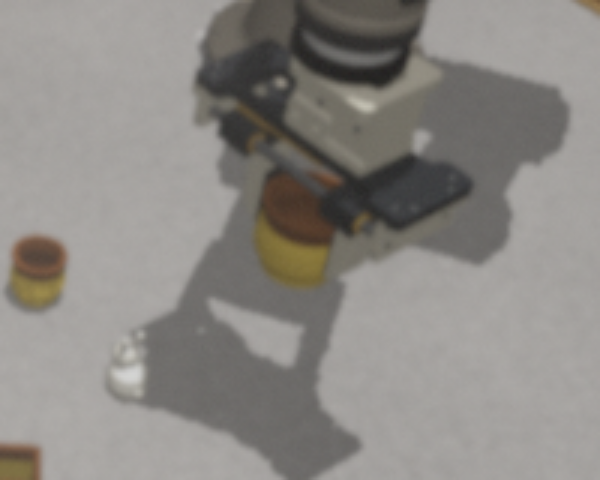

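Pot is held and upright (centre about 295,230 in the crop). Carrying it to the big saucer.

```bash
echo '[0.011, 0.02, 0, 0, 0, 0, 0.011, 0.035, 0, 0, 0, 0, 0.011, 0.035, 0, 0, 0, 0, 0.011, 0.035, 0, 0, 0, 0, 0.011, 0.035, 0, 0, 0, 0, 0.011, 0.035, 0, 0, 0, 0, 0.011, 0.035, 0, 0, 0, 0, 0.011, 0.035, 0, 0, 0, 0]' > next.json && python3 drive.py next.json
echo '[0, 0.035, 0, 0, 0, 0, -0.011, 0.035, 0, 0, 0, 0, -0.011, 0.035, 0, 0, 0, 0, -0.011, 0.035, 0, 0, 0, 0, -0.011, 0.035, 0, 0, 0, 0, -0.011, 0.035, 0, 0, 0, 0, -0.011, 0.035, 0, 0, 0, 0, -0.011, 0.035, 0, 0, 0, 0]' > next.json && python3 drive.py next.json
echo '[0, 0.025, 0, 0, 0, 0, 0, 0.02, 0, 0, 0, 0, 0, 0, 0, 0, 0, 0]' > next.json && python3 drive.py next.json
```

```text
time: 5.4
tool_pos: [0.436, 0.0232, 0.323]
tool_rot: [-3.141, 0.004, -0.001]
contact_force: [1.2, 1.0, -1.8]
opening: 0.0656
grip_force: 19.9
time: 6.07
tool_pos: [0.3577, -0.2562, 0.323]
tool_rot: [-3.139, 0.003, -0.001]
contact_force: [1.0, -0.3, -2.1]
opening: 0.0654
grip_force: 19.9
time: 6.32
tool_pos: [0.3584, -0.3031, 0.323]
tool_rot: [-3.141, 0.001, -0.005]
contact_force: [-0.4, 0.2, -2.0]
opening: 0.0654
grip_force: 19.9
```

```bash
echo '[0.0025, -0.0025, 0.01, 0, 0, 0, 0, 0, 0.025, 0, 0, 0, 0, 0, 0.025, 0, 0, 0, 0, 0, 0.02, 0, 0, 0, 0, 0, 0.015, 0, 0, 0, 0, 0, 0.01, 0, 0, 0, 0, 0, 0, 0, 0, 0, 0, 0, 0, 0, 0, 0]' > next.json && python3 drive.py next.json
python3 - <<'E'
from h import *
for n in("scene",):
    c=imaging.read_camera(n); im=c["image"]; u,v=map(int,proj(c,(.360,-.30,.02)))
    a=im[max(v-60,0):v+50,u-75:u+75]; cv2.imwrite("pics/g3.png",cv2.resize(a[:,:,::-1],None,fx=5,fy=5)); print(u,v,a.shape)
E
```

```text
time: 6.98
tool_pos: [0.3613, -0.2966, 0.2185]
tool_rot: [-3.139, 0.002, -0.001]
contact_force: [1.2, 0.2, -1.6]
opening: 0.0652
grip_force: 19.9
302 163 (110, 150, 3)
```

View pics/g3.png

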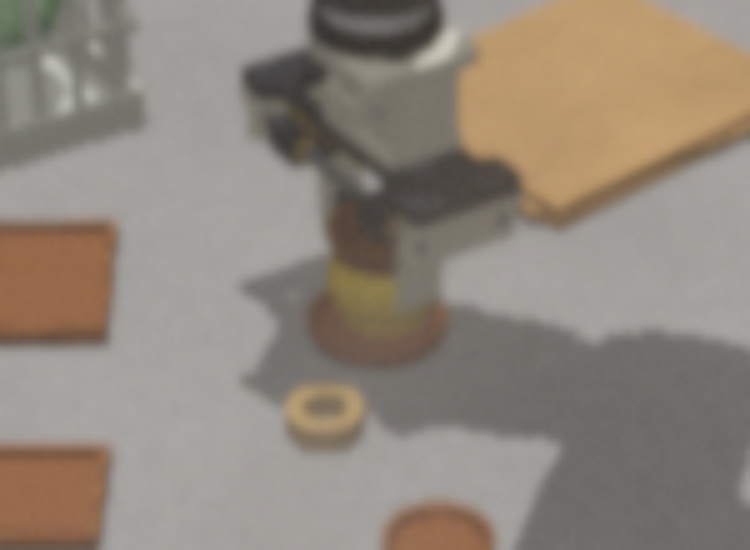

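The big pot hovers centred over its saucer (crop centre about 375,330). Lowering gently.

```bash
echo '[0, 0.002, 0.004, 0, 0, 0, 0, 0, 0.003, 0, 0, 0, 0, 0, 0.002, 0, 0, 0, 0, 0, 0, 0, 0, 0, 0, 0, 0, 0, 0, 0]' > next.json && python3 drive.py next.json
echo '[0, 0, 0.001, 0, 0, 0, 0, 0, 0, 0, 0, 0]' > next.json && python3 drive.py next.json
echo '[0, 0, 0.001, 0, 0, 0, 0, 0, 0, 0, 0, 0]' > next.json && python3 drive.py next.json
echo '[0, 0, 0.001, 0, 0, 0, 0, 0, 0, 0, 0, 0]' > next.json && python3 drive.py next.json
```

```text
time: 7.45
tool_pos: [0.3616, -0.2995, 0.2108]
tool_rot: [3.141, -0.0, -0.001]
contact_force: [-0.1, 0.4, -2.1]
opening: 0.0656
grip_force: 19.9
time: 7.62
tool_pos: [0.3616, -0.2995, 0.2098]
tool_rot: [3.141, -0.0, -0.001]
contact_force: [0.6, -0.2, -1.7]
opening: 0.0654
grip_force: 19.9
time: 7.78
tool_pos: [0.3616, -0.2995, 0.2087]
tool_rot: [3.142, 0.0, -0.001]
contact_force: [-0.4, -0.7, -2.3]
opening: 0.0657
grip_force: 19.9
time: 7.95
tool_pos: [0.3616, -0.2995, 0.2076]
tool_rot: [-3.142, 0.0, -0.001]
contact_force: [-0.2, 0.0, -2.3]
opening: 0.0656
grip_force: 19.9
```

```bash
for i in 1 2; do :; done; echo '[0, 0, 0.001, 0, 0, 0, 0, 0, 0, 0, 0, 0]' > next.json && python3 drive.py next.json | grep -E 'pos|contact'
echo '[0, 0, 0.001, 0, 0, 0, 0, 0, 0, 0, 0, 0]' > next.json && python3 drive.py next.json| grep -E 'pos|contact'
echo '[0, 0, 0.0007, 0, 0, 0, 0, 0, 0, 0, 0, 0]' > next.json && python3 drive.py next.json| grep -E 'pos|contact'
```

```text
tool_pos: [0.3616, -0.2995, 0.2066]
contact_force: [0.1, 0.9, -1.4]
tool_pos: [0.3616, -0.2995, 0.2057]
contact_force: [0.1, 0.2, -1.5]
tool_pos: [0.3616, -0.2996, 0.2056]
contact_force: [-1.6, 1.3, 5.3]
```

```bash
echo '[0, 0, 0, 0, 0, 0, 0, 0, 0, 0, 0, 0, 0, 0, 0, 0, 0, 0, 0, 0, 0, 0, 0, 0, 0, 0, 0, 0, 0, 0]' > next.json && python3 drive.py next.json 0.09
echo '[0, 0, -0.015, 0, 0, 0, 0, 0, -0.035, 0, 0, 0, 0, 0, -0.04, 0, 0, 0, 0.015, -0.025, -0.025, 0, 0, 0, 0.01, -0.038, 0, 0, 0, 0, 0.01, -0.038, 0, 0, 0, 0, 0.01, -0.038, 0, 0, 0, 0, 0.01, -0.038, 0, 0, 0, 0]' > next.json && python3 drive.py next.json | grep -E 'pos|contact'
echo '[0.01, -0.038, 0, 0, 0, 0, 0.01, -0.038, 0, 0, 0, 0, 0, -0.038, 0, 0, 0, 0, 0, -0.038, 0, 0, 0, 0, 0, -0.038, 0, 0, 0, 0, 0, -0.025, 0, 0, 0, 0, 0, 0, 0, 0, 0, 0, 0, 0, 0, 0, 0, 0]' > next.json && python3 drive.py next.json | grep -E 'pos|contact'
python3 - <<'E'
from h import *
c=imaging.read_camera("top")
for hi,n,p in((17,"big",(.36,-.3,.065)),(17,"small",(.438,.115,.044)),(17,"Ssmall",(.444,-.105,.012))):
  for k in contours(c["image"],hi)[1]:
    if cv2.pointPolygonTest(k,tuple(map(float,proj(c,p))),True)>-3: print(n,fit(c,k,p[2]))
cv2.imwrite("pics/t1.png",c["image"][:,:,::-1])
E
```

```text
time: 8.87
tool_pos: [0.3616, -0.2995, 0.205]
tool_rot: [3.142, -0.0, -0.001]
contact_force: [0.3, -0.7, 0.8]
opening: 0.0893
grip_force: 0.0
tool_pos: [0.4168, -0.1209, 0.3202]
contact_force: [0.4, -0.1, -0.3]
tool_pos: [0.4368, 0.0936, 0.3199]
contact_force: [0.1, -0.1, 1.3]
big [ 360.4 -286.2  361.7 -286.4   88.7   79.9   54.3]
Ssmall [ 443.8 -105.7  444.2 -105.5   59.3   60.1   46.1]
```

View pics/t1.png

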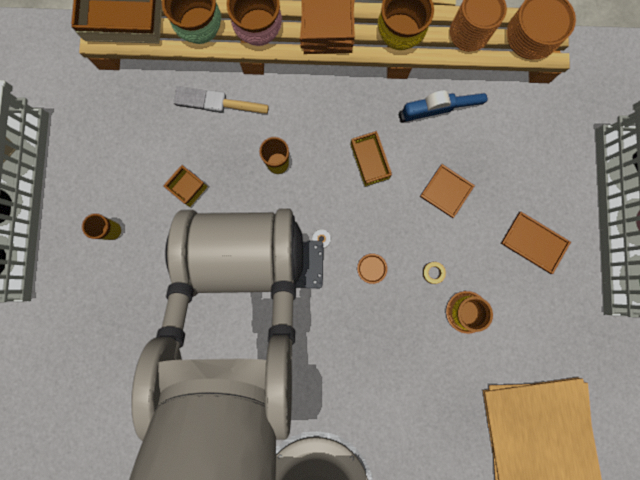

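The big pot stands in its saucer, with its rim at about (474,313). The arm is above the small pot. I'll check the centring numerically and go on.

```bash
python3 - <<'E'
from h import *
im=cv2.imread("pics/t1.png"); c=imaging.read_camera("top")
g=cv2.cvtColor(im,cv2.COLOR_BGR2GRAY)[270:355,425:525]; g=cv2.resize(g,None,fx=6,fy=6,interpolation=cv2.INTER_CUBIC)
h=cv2.HoughCircles(g,cv2.HOUGH_GRADIENT_ALT,1.5,3,param1=150,param2=0.5,minRadius=60,maxRadius=150)
if h is not None:
  for x,y,r in h.reshape(-1,h.shape[-1])[:,:3]: u=(x+.5)/6-.5+425; v=(y+.5)/6-.5+270; print(u,v,r/6,ray(c,(u,v),.065),ray(c,(u,v),.012))
print(proj(c,(.36,-.3003,.065)),proj(c,(.36,-.3003,.012)))
E
echo '[0.0012, -0.0211, 0, 0, 0, 0, 0, 0, 0.03, 0, 0, 0, 0, 0, 0.03, 0, 0, 0, 0, 0, 0, 0, 0, 0, 0, 0, 0, 0, 0, 0]' > next.json && python3 drive.py next.json | grep -E 'pos|contact'
```

```text
465.33334 311.58334 20.613113 [[ 0.36269313 -0.28009714]] [[ 0.36029474 -0.29770133]]
474.08334 317.58334 18.00522 [[ 0.35165837 -0.29687455]] [[ 0.34859034 -0.31549686]]
470.58334 310.08334 22.2938 [[ 0.36577641 -0.29030943]] [[ 0.36356513 -0.30853335]]
474.58334 313.58334 17.75815 [[ 0.35928319 -0.29796046]] [[ 0.35667787 -0.31664867]]
461.33334 309.33334 17.058867 [[ 0.36680692 -0.27240278]] [[ 0.36465817 -0.28954004]]
473.83334 313.83334 15.854691 [[ 0.35877541 -0.29650025]] [[ 0.35613928 -0.31509985]]
461.08334 313.08334 16.378504 [[ 0.35965619 -0.271832  ]] [[ 0.35707351 -0.28893462]]
470.83334 313.08334 18.750345 [[ 0.36007395 -0.29071064]] [[ 0.35751662 -0.3089589 ]]
465.08334 307.08334 16.333326 [[ 0.37125986 -0.27972551]] [[ 0.36938134 -0.29730715]]
474.33334 309.58334 18.987116 [[ 0.36689126 -0.29759418]] [[ 0.36474764 -0.31626016]]
466.33334 313.33334 11.256836 [[ 0.35940548 -0.28198935]] [[ 0.35680758 -0.29970836]]
464.33334 314.08334 18.886168 [[ 0.35789344 -0.27809877]] [[ 0.35520378 -0.29558169]]
477.58334 314.33334 15.273152 [[ 0.35798469 -0.30374957]] [[ 0.35530057 -0.32278909]]
470.83334 313.08334 14.962733 [[ 0.36007395 -0.29071064]] [[ 0.35751662 -0.3089589 ]]
460.08334 309.33334 15.240204 [[ 0.366753   -0.26998108]] [[ 0.36460098 -0.28697139]]
464.83334 316.33334 15.015588 [[ 0.35363877 -0.27901071]] [[ 0.35069093 -0.29654897]]
[475.78550016 313.23374098] [466.60049778 311.75788695]
tool_pos: [0.4382, 0.1124, 0.2594]
contact_force: [0.6, -0.2, 0.0]
```

Rim circle (r 17.8 px) gives (0.359, -0.298), within about 2 mm of the saucer's centre. Next is the small pot.

```bash
echo '[0, -0.0022, 0.025, 0, 0, 0, 0, 0, 0.025, 0, 0, 0, 0, 0, 0.018, 0, 0, 0, 0, 0, 0, 0, 0, 0, 0, 0, 0, 0, 0, 0]' > next.json && python3 drive.py next.json | grep -E 'pos|contact'
echo '[0, 0, 0, 0, 0, 0, 0, 0, 0, 0, 0, 0, 0, 0, 0, 0, 0, 0, 0, 0, 0, 0, 0, 0, 0, 0, 0, 0, 0, 0, 0, 0, 0, 0, 0, 0, 0, 0, 0, 0, 0, 0, 0, 0, 0, 0, 0, 0]' > next.json && python3 drive.py next.json 0.03 15
echo '[0, 0, -0.005, 0, 0, 0, 0, 0, -0.015, 0, 0, 0, 0, 0, -0.02, 0, 0, 0, 0, 0, -0.02, 0, 0, 0, 0, 0, -0.01, 0, 0, 0, 0, 0, 0, 0, 0, 0, 0, 0, 0, 0, 0, 0]' > next.json && python3 drive.py next.json
echo '[0, 0.02, -0.02, 0, 0, 0, 0, 0.035, 0, 0, 0, 0, 0, 0.038, 0, 0, 0, 0, 0, 0.038, 0, 0, 0, 0, 0, 0.038, 0, 0, 0, 0, 0, 0.03, 0, 0, 0, 0, 0, 0.015, 0, 0, 0, 0, 0, 0, 0, 0, 0, 0]' > next.json && python3 drive.py next.json
```

```text
tool_pos: [0.439, 0.1152, 0.193]
contact_force: [0.2, -0.1, -0.7]
time: 11.8
tool_pos: [0.4383, 0.1157, 0.1921]
tool_rot: [3.141, -0.0, -0.001]
contact_force: [0.5, -0.5, 2.9]
opening: 0.0447
grip_force: 15.0
time: 12.38
tool_pos: [0.4382, 0.1157, 0.2622]
tool_rot: [-3.142, -0.001, -0.001]
contact_force: [-0.3, -0.8, -1.5]
opening: 0.0443
grip_force: 15.0
time: 13.05
tool_pos: [0.4379, -0.101, 0.2809]
tool_rot: [3.141, 0.001, -0.005]
contact_force: [0.2, 0.9, -1.1]
opening: 0.0446
grip_force: 15.0
```

```bash
echo '[0.006, 0.004, 0.02, 0, 0, 0, 0, 0, 0.025, 0, 0, 0, 0, 0, 0.02, 0, 0, 0, 0, 0, 0.012, 0, 0, 0, 0, 0, 0, 0, 0, 0, 0, 0, 0, 0, 0, 0]' > next.json && python3 drive.py next.json
python3 - <<'E'
from h import *
c=imaging.read_camera("scene"); im=c["image"]; u,v=map(int,proj(c,(.444,-.105,.02)))
a=im[max(v-60,0):v+50,u-75:u+75]; cv2.imwrite("pics/g4.png",cv2.resize(a[:,:,::-1],None,fx=5,fy=5))
E
```

```text
time: 13.55
tool_pos: [0.4437, -0.1014, 0.2041]
tool_rot: [-3.14, 0.003, -0.001]
contact_force: [1.3, -1.7, -0.7]
opening: 0.0446
grip_force: 15.0
```

View pics/g4.png

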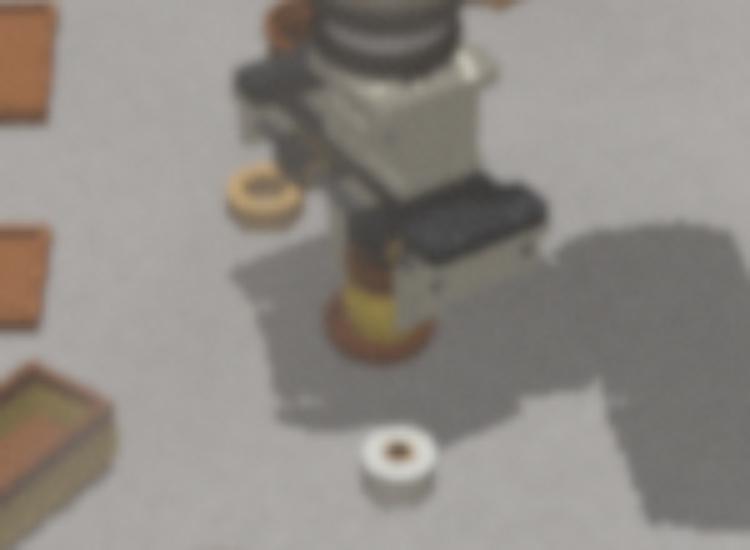

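The small pot is over its saucer (crop about 378,330), roughly centred. I'll settle the pose and lower.

```bash
echo '[0, 0.002, 0.003, 0, 0, 0, 0, 0, 0, 0, 0, 0, 0, 0, 0, 0, 0, 0]' > next.json && python3 drive.py next.json | grep -E 'pos|contact'
echo '[0, 0, 0.001, 0, 0, 0, 0, 0, 0, 0, 0, 0]' > next.json && python3 drive.py next.json | grep -E 'pos|contact'
echo '[0, 0, 0.001, 0, 0, 0, 0, 0, 0, 0, 0, 0]' > next.json && python3 drive.py next.json | grep -E 'pos|contact'
```

```text
tool_pos: [0.4442, -0.1043, 0.2025]
contact_force: [-0.0, -0.8, -0.8]
tool_pos: [0.4441, -0.1043, 0.2012]
contact_force: [0.7, -0.1, -1.2]
tool_pos: [0.444, -0.1043, 0.2]
contact_force: [0.3, -0.0, -1.5]
```

```bash
echo '[0, 0.0007, 0.001, 0, 0, 0, 0, 0, 0, 0, 0, 0]' > next.json && python3 drive.py next.json | grep -E 'pos|contact'
echo '[0, 0, 0.001, 0, 0, 0, 0, 0, 0, 0, 0, 0]' > next.json && python3 drive.py next.json | grep -E 'pos|contact'
echo '[0, 0, 0.0007, 0, 0, 0, 0, 0, 0, 0, 0, 0]' > next.json && python3 drive.py next.json | grep -E 'pos|contact'
```

```text
tool_pos: [0.444, -0.1051, 0.1989]
contact_force: [0.2, 0.2, -0.8]
tool_pos: [0.444, -0.105, 0.1978]
contact_force: [-0.3, 0.5, -1.6]
tool_pos: [0.444, -0.105, 0.1972]
contact_force: [0.9, -0.6, -0.8]
```

```bash
echo '[0, 0, 0.0006, 0, 0, 0, 0, 0, 0, 0, 0, 0]' > next.json && python3 drive.py next.json | grep -E 'pos|contact'
echo '[0, 0, 0.0004, 0, 0, 0, 0, 0, 0, 0, 0, 0]' > next.json && python3 drive.py next.json | grep -E 'pos|contact'
```

```text
tool_pos: [0.444, -0.105, 0.197]
contact_force: [-0.1, 0.2, 4.1]
tool_pos: [0.444, -0.1049, 0.197]
contact_force: [-2.3, 0.5, 8.6]
```

```bash
echo '[0, 0, 0, 0, 0, 0, 0, 0, 0, 0, 0, 0, 0, 0, 0, 0, 0, 0, 0, 0, 0, 0, 0, 0, 0, 0, 0, 0, 0, 0, 0, 0, 0, 0, 0, 0]' > next.json && python3 drive.py next.json 0.088
echo '[0, 0, -0.015, 0, 0, 0, 0, 0, -0.035, 0, 0, 0, 0, 0, -0.04, 0, 0, 0, 0, -0.01, -0.03, 0, 0, 0, 0.015, -0.036, 0, 0, 0, 0, 0.015, -0.036, 0, 0, 0, 0, 0.015, -0.036, 0, 0, 0, 0, 0.015, -0.036, 0, 0, 0, 0]' > next.json && python3 drive.py next.json | grep -E 'pos|contact'
echo '[0.015, -0.036, 0, 0, 0, 0, 0.015, -0.036, 0, 0, 0, 0, 0.015, -0.036, 0, 0, 0, 0, 0.015, -0.036, 0, 0, 0, 0, 0.015, -0.036, 0, 0, 0, 0, 0.015, -0.036, 0, 0, 0, 0, 0.0075, -0.014, 0, 0, 0, 0, 0, 0, 0, 0, 0, 0]' > next.json && python3 drive.py next.json | grep -E 'pos|contact'
echo '[0, 0, 0, 0, 0, -0.115, 0, 0, 0, 0, 0, -0.115, 0, 0, 0, 0, 0, -0.115, 0, 0, 0, 0, 0, -0.115, 0, 0, 0, 0, 0, -0.115, 0, 0, 0, 0, 0, -0.115, 0, 0, 0, 0, 0, -0.115, 0, 0, 0, 0, 0, -0.105]' > next.json && python3 drive.py next.json | grep -E 'pos|contact|rot'
echo '[0, 0, 0, 0, 0, 0, 0, 0, 0, 0, 0, 0]' > next.json && python3 drive.py next.json
python3 - <<'E'
from h import *
c=imaging.read_camera("top"); im=c["image"]; u,v=map(int,proj(c,(.444,-.105,.049))); print(proj(c,(.444,-.1052,.049)))
a=im[v-40:v+40,u-55:u+55]; cv2.imwrite("pics/g5.png",cv2.resize(a[:,:,::-1],None,fx=7,fy=7))
g=cv2.resize(cv2.cvtColor(a,cv2.COLOR_RGB2GRAY),None,fx=6,fy=6,interpolation=cv2.INTER_CUBIC)
h=cv2.HoughCircles(g,cv2.HOUGH_GRADIENT_ALT,1.5,3,param1=150,param2=0.5,minRadius=50,maxRadius=80)
if h is not None:
  for x,y,r in h.reshape(-1,h.shape[-1])[:,:3]: x=(x+.5)/6-.5+u-55; y=(y+.5)/6-.5+v-40; print(x,y,r/6,ray(c,(x,y),.049))
E
```

```text
time: 15.52
tool_pos: [0.444, -0.105, 0.1962]
tool_rot: [3.142, 0.0, -0.001]
contact_force: [0.7, -0.6, -0.1]
opening: 0.0802
grip_force: 0.0
tool_pos: [0.5045, 0.0505, 0.3167]
contact_force: [0.7, 0.1, 0.4]
tool_pos: [0.6024, 0.2824, 0.3153]
contact_force: [-0.8, -0.4, -0.7]
tool_pos: [0.6018, 0.2777, 0.316]
tool_rot: [-3.141, 0.001, 0.914]
contact_force: [-0.2, -0.6, 0.4]
time: 17.68
tool_pos: [0.6019, 0.278, 0.3161]
tool_rot: [-3.141, 0.001, 0.905]
contact_force: [-0.8, -0.9, -0.2]
opening: 0.088
grip_force: 0.0
[374.100577   267.54193115]
370.08334 267.58334 11.80764 [[ 0.44372893 -0.09724369]]
371.83334 269.83334 10.986553 [[ 0.43937136 -0.10075694]]
371.83334 271.08334 11.20728 [[ 0.43690687 -0.10078315]]
367.58334 269.58334 11.625618 [[ 0.43966495 -0.09233924]]
368.58334 267.33334 10.15525 [[ 0.44415185 -0.09426751]]
373.83334 266.33334 9.657149 [[ 0.44637471 -0.10464642]]
372.83334 268.08334 9.0985 [[ 0.44287135 -0.10270074]]
369.08334 272.58334 11.787304 [[ 0.43382313 -0.09537506]]
377.08334 265.08334 11.994202 [[ 0.44899922 -0.11106451]]
372.58334 271.58334 10.418644 [[ 0.43595659 -0.10227771]]
371.08334 265.58334 9.186339 [[ 0.44772686 -0.09918144]]
369.08334 269.58334 9.223477 [[ 0.43973535 -0.09530804]]
375.83334 268.58334 9.547295 [[ 0.44202558 -0.10865272]]
366.33334 264.83334 9.858666 [[ 0.44898457 -0.08975263]]
372.58334 271.58334 8.902544 [[ 0.43595659 -0.10227771]]
```

View pics/g5.png

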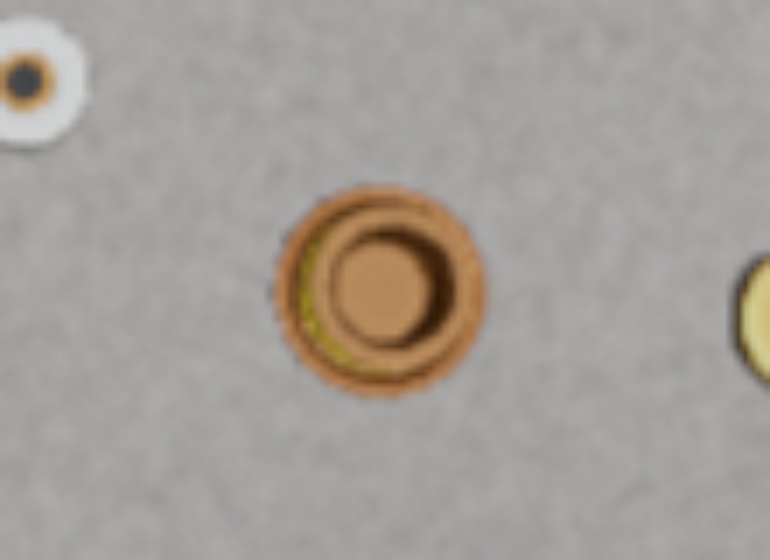

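The small pot sits inside its saucer, rim centre within about 2 mm of the middle (crop 390,287 against saucer 380,292 including parallax). Now the square one.

```bash
echo '[0.0005, -0.0009, 0.02, 0, 0, 0, 0, 0, 0.03, 0, 0, 0, 0, 0, 0.03, 0, 0, 0, 0, 0, 0.025, 0, 0, 0, 0, 0, 0.015, 0, 0, 0, 0, 0, 0.005, 0, 0, 0, 0, 0, 0, 0, 0, 0, 0, 0, 0, 0, 0, 0]' > next.json && python3 drive.py next.json
echo '[0, 0, 0, 0, 0, 0, 0, 0, 0, 0, 0, 0, 0, 0, 0, 0, 0, 0, 0, 0, 0, 0, 0, 0, 0, 0, 0, 0, 0, 0, 0, 0, 0, 0, 0, 0, 0, 0, 0, 0, 0, 0, 0, 0, 0, 0, 0, 0]' > next.json && python3 drive.py next.json 0.04 20
echo '[0, 0, -0.005, 0, 0, 0, 0, 0, -0.015, 0, 0, 0, 0, 0, -0.02, 0, 0, 0, 0, 0, -0.03, 0, 0, 0, 0, 0, -0.03, 0, 0, 0, 0, 0, -0.02, 0, 0, 0, 0, 0, 0, 0, 0, 0, 0, 0, 0, 0, 0, 0]' > next.json && python3 drive.py next.json
```

```text
time: 18.4
tool_pos: [0.602, 0.2798, 0.1921]
tool_rot: [3.141, -0.001, 0.908]
contact_force: [-0.0, -0.7, 0.8]
opening: 0.0881
grip_force: 0.0
time: 19.07
tool_pos: [0.6016, 0.2799, 0.1918]
tool_rot: [3.141, -0.0, 0.909]
contact_force: [-1.2, -0.2, 4.6]
opening: 0.0575
grip_force: 20.0
time: 19.73
tool_pos: [0.6016, 0.2798, 0.3119]
tool_rot: [3.141, -0.001, 0.909]
contact_force: [-0.4, 0.2, -2.6]
opening: 0.0579
grip_force: 20.0
```

```bash
echo '[0, 0, -0.01, 0, 0, -0.091, -0.0322, 0.0215, 0, 0, 0, 0, -0.0322, 0.0215, 0, 0, 0, 0, -0.0322, 0.0215, 0, 0, 0, 0, -0.0322, 0.0215, 0, 0, 0, 0, -0.0322, 0.0215, 0, 0, 0, 0, -0.0322, 0.0215, 0, 0, 0, 0, -0.0322, 0.0215, 0, 0, 0, 0]' > next.json && python3 drive.py next.json | grep -E 'pos|contact|rot'
echo '[-0.0322, 0.0215, 0, 0, 0, 0, -0.0322, 0.0215, 0, 0, 0, 0, -0.0322, 0.0215, 0, 0, 0, 0, -0.0322, 0.0215, 0, 0, 0, 0, -0.0322, 0.0215, 0, 0, 0, 0, -0.0322, 0.0215, 0, 0, 0, 0, -0.0322, 0.0215, 0, 0, 0, 0, 0, 0, 0, 0, 0, 0]' > next.json && python3 drive.py next.json | grep -E 'pos|contact|rot'
echo '[0, 0, 0.02, 0, 0, 0, 0, 0, 0.03, 0, 0, 0, 0, 0, 0.03, 0, 0, 0, 0, 0, 0.02, 0, 0, 0, 0, 0, 0.01, 0, 0, 0, 0, 0, 0, 0, 0, 0, 0, 0, 0, 0, 0, 0, 0, 0, 0, 0, 0, 0]' > next.json && python3 drive.py next.json
python3 - <<'E'
from h import *
c=imaging.read_camera("scene"); im=c["image"]; u,v=map(int,proj(c,(.611,-.262,.02)))
a=im[max(v-60,0):v+50,u-75:u+75]; cv2.imwrite("pics/g6.png",cv2.resize(a[:,:,::-1],None,fx=5,fy=5))
E
```

```text
tool_pos: [0.6056, 0.007, 0.3187]
tool_rot: [-3.138, 0.002, 1.0]
contact_force: [0.8, 0.7, -1.9]
tool_pos: [0.6098, -0.2693, 0.3182]
tool_rot: [-3.14, 0.003, 0.994]
contact_force: [-1.5, -0.0, -1.7]
time: 21.73
tool_pos: [0.6117, -0.2624, 0.2125]
tool_rot: [3.139, -0.0, 1.0]
contact_force: [-0.1, -0.4, -2.0]
opening: 0.0579
grip_force: 20.0
```

View pics/g6.png

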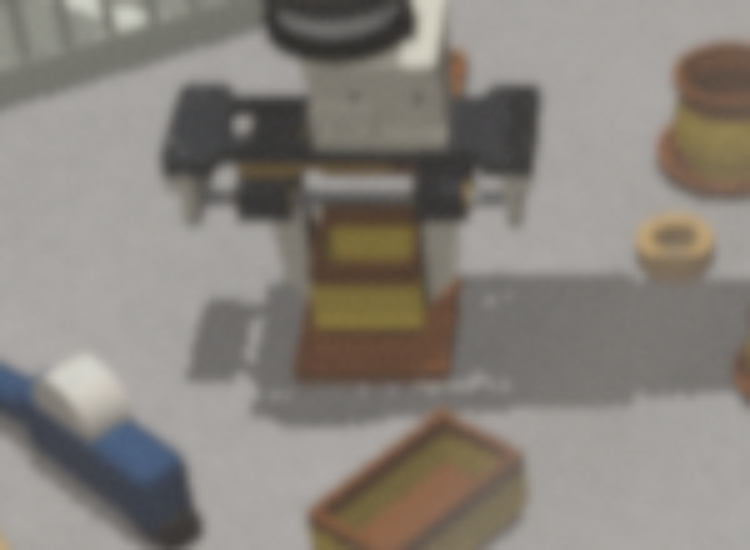

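The square pot is in line over its saucer (crop pot base about 368,325, saucer 378,345). Lowering.

```bash
echo '[0, 0, 0.005, 0, 0, 0, 0, 0, 0.004, 0, 0, 0, 0, 0, 0.003, 0, 0, 0, 0, 0, 0.001, 0, 0, 0, 0, 0, 0, 0, 0, 0, 0, 0, 0, 0, 0, 0]' > next.json && python3 drive.py next.json | grep -E 'pos|contact'
echo '[0, 0, 0.001, 0, 0, 0, 0, 0, 0.001, 0, 0, 0, 0, 0, 0, 0, 0, 0]' > next.json && python3 drive.py next.json | grep -E 'pos|contact'
```

```text
tool_pos: [0.6112, -0.2622, 0.1983]
contact_force: [0.7, 0.0, -1.5]
tool_pos: [0.6113, -0.2623, 0.1968]
contact_force: [0.0, -0.6, 0.7]
```

```bash
echo '[0, 0, 0.0006, 0, 0, 0, 0, 0, 0, 0, 0, 0]' > next.json && python3 drive.py next.json | grep -E 'pos|contact'
```

```text
tool_pos: [0.6113, -0.2623, 0.1968]
contact_force: [-2.0, 0.7, 5.0]
```

```bash
echo '[0, 0, 0, 0, 0, 0, 0, 0, 0, 0, 0, 0, 0, 0, 0, 0, 0, 0, 0, 0, 0, 0, 0, 0, 0, 0, 0, 0, 0, 0, 0, 0, 0, 0, 0, 0]' > next.json && python3 drive.py next.json 0.09
echo '[0, 0, -0.015, 0, 0, 0, 0, 0, -0.035, 0, 0, 0, 0, 0, -0.04, 0, 0, 0, 0, 0, -0.035, 0, 0, 0.1, 0, 0, 0, 0, 0, 0.113, 0, 0, 0, 0, 0, 0.11, 0, 0, 0, 0, 0, 0.11, 0, 0, 0, 0, 0, 0.11]' > next.json && python3 drive.py next.json | grep -E 'pos|contact|rot'
echo '[0, 0, 0, 0, 0, 0.12, 0.022, -0.0273, 0, 0, 0, 0, 0.022, -0.0273, 0, 0, 0, 0, 0.022, -0.0273, 0, 0, 0, 0, 0.022, -0.0273, 0, 0, 0, 0, 0.022, -0.0273, 0, 0, 0, 0, 0, 0, 0, 0, 0, 0, 0, 0, 0, 0, 0, 0]' > next.json && python3 drive.py next.json
python3 - <<'E'
from h import *
c=imaging.read_camera("top"); im=c["image"]; cv2.imwrite("pics/t2.png",im[:,:,::-1])
for n,p in (("sq",(.6114,-.2623,.055)),("ob",(.67,-.097,.046)),("Sob",(.5064,-.447,.012))):
  print(n,proj(c,p))
  for k in contours(im,17)[1]:
    if cv2.pointPolygonTest(k,tuple(map(float,proj(c,p))),True)>-3: print(n,fit(c,k,p[2]))
E
```

```text
time: 23.2
tool_pos: [0.6112, -0.2622, 0.1956]
tool_rot: [-3.142, 0.0, 1.0]
contact_force: [-0.4, -0.3, 0.9]
opening: 0.0891
grip_force: 0.0
tool_pos: [0.6111, -0.2622, 0.321]
tool_rot: [3.141, -0.0, 0.451]
contact_force: [-0.2, 0.1, 0.4]
time: 24.53
tool_pos: [0.6703, -0.0949, 0.3205]
tool_rot: [3.142, 0.0, 0.34]
contact_force: [-1.4, -0.5, 0.3]
opening: 0.0903
grip_force: 0.0
sq [453.26017045 185.95640999]
sq [ 594.2 -263.9  592.1 -266.5   47.8   84.4   58.5]
ob [371.01260691 156.66441832]
Sob [535.6518141  242.27035687]
Sob [ 506.5 -446.9  506.5 -447.   122.8   80.8   59.2]
```

View pics/t2.png

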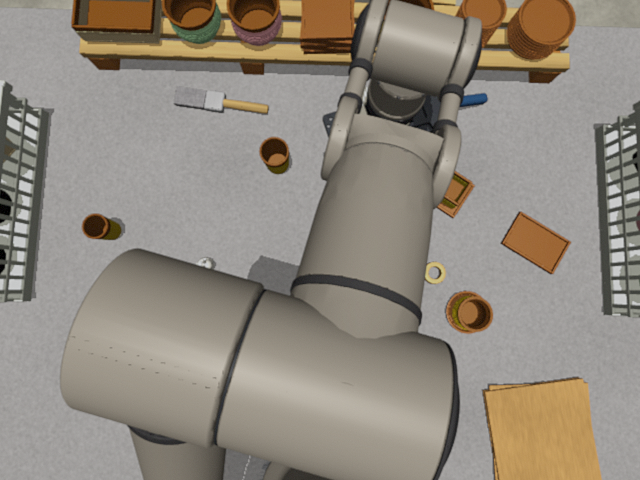

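The arm hides part of the square pot (visible near 458,190, in its saucer), so I'll recheck it later. Gripping the oblong one.

```bash
echo '[-0.001, 0.0018, 0.02, 0, 0, 0, 0, 0, 0.03, 0, 0, 0, 0, 0, 0.03, 0, 0, 0, 0, 0, 0.025, 0, 0, 0, 0, 0, 0.018, 0, 0, 0, 0, 0, 0.006, 0, 0, 0, 0, 0, 0, 0, 0, 0, 0, 0, 0, 0, 0, 0]' > next.json && python3 drive.py next.json
echo '[0, 0, 0, 0, 0, 0, 0, 0, 0, 0, 0, 0, 0, 0, 0, 0, 0, 0, 0, 0, 0, 0, 0, 0, 0, 0, 0, 0, 0, 0, 0, 0, 0, 0, 0, 0, 0, 0, 0, 0, 0, 0, 0, 0, 0, 0, 0, 0]' > next.json && python3 drive.py next.json 0.04 25
echo '[0, 0, -0.005, 0, 0, 0, 0, 0, -0.015, 0, 0, 0, 0, 0, -0.02, 0, 0, 0, 0, 0, -0.03, 0, 0, 0, 0, 0, -0.03, 0, 0, 0, 0, 0, -0.025, 0, 0, 0, 0, 0, 0, 0, 0, 0, 0, 0, 0, 0, 0, 0]' > next.json && python3 drive.py next.json
```

```text
time: 25.25
tool_pos: [0.6697, -0.1002, 0.1925]
tool_rot: [3.141, -0.001, 0.335]
contact_force: [0.1, 0.0, -0.3]
opening: 0.0897
grip_force: 0.0
time: 25.92
tool_pos: [0.6696, -0.0989, 0.1921]
tool_rot: [3.142, -0.0, 0.337]
contact_force: [-1.3, 1.8, 4.5]
opening: 0.0556
grip_force: 25.0
time: 26.58
tool_pos: [0.6696, -0.0991, 0.3177]
tool_rot: [3.14, -0.002, 0.337]
contact_force: [0.0, 0.5, -3.3]
opening: 0.0558
grip_force: 25.0
```

```bash
echo '[0, 0, 0, 0, 0, -0.116, 0, 0, 0, 0, 0, -0.116, 0, 0, 0, 0, 0, -0.116, 0, 0, 0, 0, 0, -0.116, 0, 0, 0, 0, 0, -0.116, 0, 0, 0, 0, 0, -0.116, 0, 0, 0, 0, 0, 0, 0, 0, 0, 0, 0, 0]' > next.json && python3 drive.py next.json | grep -E 'pos|contact|rot'
echo '[-0.02, 0.002, 0, 0, 0, 0, -0.038, 0.0038, 0, 0, 0, 0, -0.038, 0.0038, 0, 0, 0, 0, -0.038, 0.0038, 0, 0, 0, 0, -0.038, 0.0038, 0, 0, 0, 0, -0.038, 0.0038, 0, 0, 0, 0, -0.038, 0.0038, 0, 0, 0, 0, -0.038, 0.0038, 0, 0, 0, 0]' > next.json && python3 drive.py next.json | grep -E 'pos|contact|rot'
echo '[-0.038, 0.0038, 0, 0, 0, 0, -0.038, 0.0038, 0, 0, 0, 0, -0.0215, 0.0018, 0, 0, 0, 0, 0, 0, 0.02, 0, 0, 0, 0, 0, 0.03, 0, 0, 0, 0, 0, 0, 0, 0, 0, 0, 0, 0, 0, 0, 0, 0, 0, 0, 0, 0, 0]' > next.json && python3 drive.py next.json
```

```text
tool_pos: [0.6692, -0.099, 0.3144]
tool_rot: [-3.138, 0.001, 1.029]
contact_force: [-0.4, 0.2, -2.9]
tool_pos: [0.5464, -0.3607, 0.3157]
tool_rot: [-3.14, -0.0, 1.029]
contact_force: [0.3, -0.9, -3.5]
time: 28.58
tool_pos: [0.5061, -0.4478, 0.2674]
tool_rot: [3.141, 0.0, 1.032]
contact_force: [0.8, -0.3, -2.4]
opening: 0.0556
grip_force: 25.0
```

Position is on target. Lowering: contact is expected at TCP z of about 0.197.

```bash
echo '[0, 0, 0.02, 0, 0, 0, 0, 0, 0.02, 0, 0, 0, 0, 0, 0.015, 0, 0, 0, 0, 0, 0.007, 0, 0, 0, 0, 0, 0.003, 0, 0, 0, 0, 0, 0, 0, 0, 0, 0, 0, 0, 0, 0, 0, 0, 0, 0, 0, 0, 0]' > next.json && python3 drive.py next.json
python3 - <<'E'
from h import *
c=imaging.read_camera("scene"); im=c["image"]; u,v=map(int,proj(c,(.506,-.447,.02)))
a=im[max(v-60,0):v+50,u-75:u+75]; cv2.imwrite("pics/g7.png",cv2.resize(a[:,:,::-1],None,fx=5,fy=5))
E
```

```text
time: 29.25
tool_pos: [0.5061, -0.4482, 0.2034]
tool_rot: [3.139, 0.001, 1.033]
contact_force: [0.1, 0.3, -3.4]
opening: 0.056
grip_force: 25.0
```

View pics/g7.png

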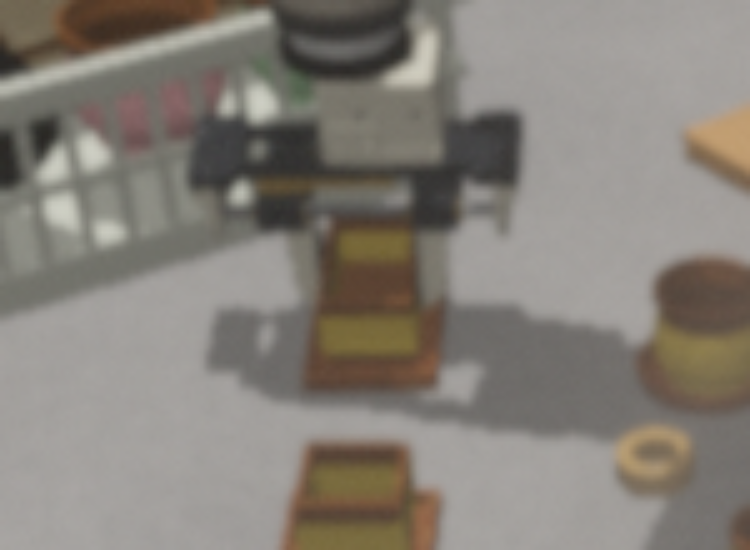

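The oblong pot is in line over its saucer (crop base about 368,345, saucer 372,350). Setting down.

```bash
echo '[0, 0, 0.003, 0, 0, 0, 0, 0, 0.0015, 0, 0, 0, 0, 0, 0, 0, 0, 0, 0, 0, 0, 0, 0, 0]' > next.json && python3 drive.py next.json | grep -E 'pos|contact'
echo '[0, 0, 0.001, 0, 0, 0, 0, 0, 0, 0, 0, 0]' > next.json && python3 drive.py next.json | grep -E 'pos|contact'
echo '[0, 0, 0.0006, 0, 0, 0, 0, 0, 0, 0, 0, 0]' > next.json && python3 drive.py next.json | grep -E 'pos|contact'
```

```text
tool_pos: [0.5056, -0.4479, 0.1971]
contact_force: [0.1, 0.0, -2.7]
tool_pos: [0.5057, -0.4478, 0.1971]
contact_force: [-2.3, 2.7, 3.4]
tool_pos: [0.5056, -0.4478, 0.1971]
contact_force: [-3.8, 4.1, 6.8]
```

```bash
echo '[0, 0, 0, 0, 0, 0, 0, 0, 0, 0, 0, 0, 0, 0, 0, 0, 0, 0, 0, 0, 0, 0, 0, 0, 0, 0, 0, 0, 0, 0, 0, 0, 0, 0, 0, 0]' > next.json && python3 drive.py next.json 0.09
echo '[0, 0, -0.015, 0, 0, 0, 0, 0, -0.035, 0, 0, 0, 0, 0, -0.04, 0, 0, 0, 0, 0, -0.04, 0, 0, 0, -0.0183, -0.0307, -0.01, 0, 0, 0, -0.0183, -0.0307, -0.01, 0, 0, 0, -0.0183, -0.0307, -0.01, 0, 0, 0, -0.0183, -0.0307, -0.01, 0, 0, 0]' > next.json && python3 drive.py next.json | grep -E 'pos|contact'
echo '[-0.0183, -0.0307, 0, 0, 0, 0, -0.0183, -0.0307, 0, 0, 0, 0, -0.0183, -0.0307, 0, 0, 0, 0, 0, 0, 0, 0, 0, 0, 0, 0, 0, 0, 0, 0]' > next.json && python3 drive.py next.json 
python3 - <<'E'
from h import *
c=imaging.read_camera("top"); im=c["image"]
a=im[135:345,340:620]; cv2.imwrite("pics/t3.png",cv2.resize(a[:,:,::-1],(800,600),interpolation=cv2.INTER_CUBIC))
K=contours(im,17)[1]
for n,p in (("bigS",(.36,-.3003,.012)),("smS",(.444,-.1052,.012)),("sqS",(.6114,-.2623,.012)),("obS",(.5064,-.447,.012))):
  print(n,proj(c,p),proj(c,(p[0],p[1],.055)))
E
```

```text
time: 30.47
tool_pos: [0.5057, -0.4479, 0.1955]
tool_rot: [-3.142, 0.0, 1.033]
contact_force: [0.2, -0.5, -0.1]
opening: 0.0886
grip_force: 0.0
tool_pos: [0.3613, -0.4473, 0.3661]
contact_force: [-1.0, -0.4, 0.8]
time: 31.55
tool_pos: [0.2541, -0.448, 0.3661]
tool_rot: [3.141, 0.0, 1.03]
contact_force: [0.9, -0.6, 0.4]
opening: 0.0899
grip_force: 0.0
bigS [466.60049778 311.75788695] [473.96807355 312.94171532]
smS [371.76947334 268.33168064] [374.49686184 267.40767468]
sqS [447.04489265 190.52997678] [453.26017045 185.95640999]
obS [535.6518141  242.27035687] [546.15771912 240.11588004]
```

View pics/t3.png

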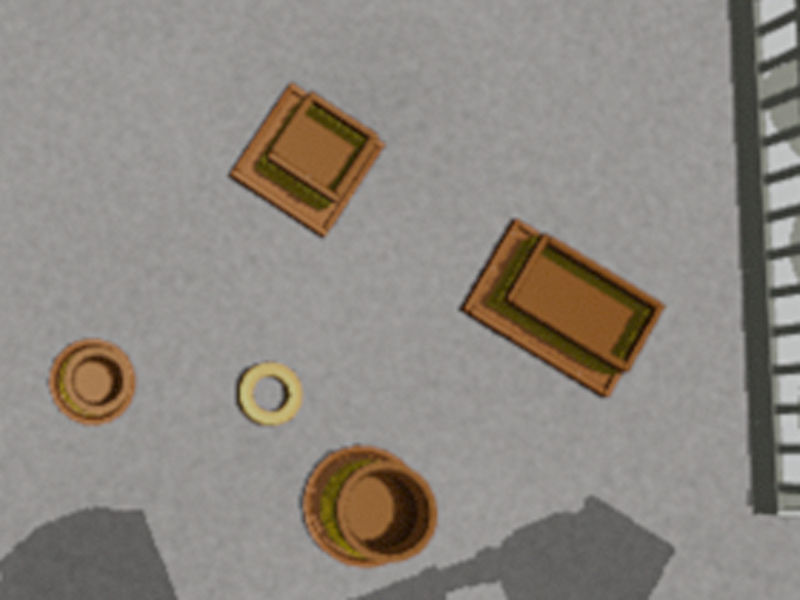

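The top crop shows all four planters upright inside their saucers. Rim centres are: square (322,147), oblong (583,302), big round (386,510), small round (95,380). The square, oblong and big rims lie within about 1 px (2 mm) of where a centred pot would appear, and the small one was within about 2 mm earlier. The square and oblong are in line with their saucers.

```bash
python3 -c "
from cell import robot, imaging, observe
print(robot.hand_in())"
```

```text
the job is handed in; nothing more can be done
None
```

I set all four planters upright in their matching saucers, in the order asked, and handed the job in at about 32 s; my last measurements put them within about 2 mm of centre, and the tall pots were left alone.

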